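# Fish the feed scoop out of the gap behind the crate

### The arm

A 6-joint arm with a two-finger parallel gripper is mounted at the origin on the work surface. World frame = base frame: x ahead of the robot, y to its left, z up, the work surface at z = 0. Lengths are in m, angles in rad, forces in N, time in s.
With the tool pointing down it reaches from about 0.425 to 0.95 m from the base axis. Payload 3.5 kg.
Tool frame: the origin (TCP) lies on the centre line of the jaws, within the pads' length; the fingertips stand tip_extent ahead of it and the grasp point (between the pads) lies 2 mm behind it (tip_extent is the distance from the TCP to the fingertips, in m); z points along the fingers, y is the direction in which the jaws open and shut (so a half turn about z gives the same grasp; the last joint's range is limited). The gripper opens to 85 mm and grips with 20 to 120 N. Pads are 22 mm wide; open, the fingers measure 114 mm over their backs; the gripper's body (76 mm by 85 mm) begins 54 mm behind the grasp point. The pads swing forward as they close: fully open they stand 13 mm farther back than shut.
Start: joints at [-1.488, 0.286, 1.577, -0, 1.279, -0.15], TCP at [0.156, -0.657, 0.248] pointing down, gripper open.
Joint ranges: [-2.77, 2.77], [-0.9, 2.22], [0.21, 2.48], [-1.53, 4.67], [0.24, 2.81], [-2.84, 2.84]. Speed limits (rad/s): [2.79, 2.79, 3.14, 3.14, 3.14, 3.14].

### API

Orientations are given as a unit quaternion [x, y, z, w].
In Python, from plant import * gives the robot as it stands.
- The arm moves only by the shell command python3 -m crank 'ROWS' [FORCE]. ROWS is JSON, a list of rows, each a list of 7 numbers: the gripper's target within -1 to 1 (shut at 1, half-way at 0, fully open at -1), then the shift along the tool's x, y, z in cm, then the turn, a rotation vector about the tool's x, y, z in degrees. In form: [[fingers, tx, ty, tz, wx, wy, wz], ...]. A call has 1 to 5 rows; each row shifts and turns the commanded pose from where the row before left it, along the tool's axes as they then stand; what a row does not reach is not made up. A row lasts 1/10 s, in which the tool goes at most 50 mm and 8.59 degrees, less where a joint would pass 70% of its speed; a pose out of reach is approached as far as the arm can. A call is refused whole if a number of a shift passes 5 or a number of a turn 8.59, either way. A call with a gripper value outside its range is refused whole. The fingers move at their own pace and stop on an object; FORCE is the grip in N (left out, the last holds). Time passes only in rows, so rows that do not move let the fingers close. It gives the time, the measured TCP pose, the force and the opening at its end, in the units of the state.
- get_state(): the state, without advancing time (a new reading comes with each control period).
- read_camera(name): name is "scene" or "top" or "wrist"; returns a dict with "color" (384x512x3 uint8, red, green, blue), "vfov" (degrees; the focal length in pixels is half the picture's height over the tangent of half this angle, whatever the lens; pixels are square), "cx", "cy" (the principal point, pixels), "distortion" ([k1, k2, p1, p2, k3] as OpenCV has them; the pictures are not rectified), "cam_to_world" (4x4, takes a point from camera to world coordinates). Camera axes: x right, y up, looking along -z (the intrinsics and any distortion apply to the point x, -y, -z); pixel columns grow to the right and rows downward; lengths in m; the calibration is good to about 2 mm. A picture is of the moment at which its call begins. There is no depth.
- sign_off(): hands the job in, once; it reports no verdict.
Trained networks look in the newest picture that a camera, given by its name, has taken for a name from the list of things; names that differ only in an ending like _2 or _b are one class to them, and where a whole thing is asked for, a point or a joint stands for the part that bears it (a point fixed in the world has none). Each returns a list of dicts, best first, with "p" (0 to 1); they miss things now and then, are a little off and sometimes report something else, mostly with a low value. They report only what shows in the picture. A call takes as long as a camera call.
- trace(thing, camera): "pixels" (384x512 bool, what is visible of it) and "location" ([column, row] in pixels, amid what is visible of it).
- place_of(thing, camera): "location" ([column, row] in pixels: a listed point, or the origin of a listed thing).
The state is a dict: "time": time; "qpos": joint angles; "dq": joint speeds; "joint_efforts": joint torques, N m; "eef_pos": TCP position; "tcp_rot": TCP orientation; "contact_force": force on the tool from outside, world axes, zero at the start; "wrist_torque": the same for the moment, N m; "opening": opening from 0.0 (shut) to 1.0 (fully open).
Only numpy, scipy, OpenCV 4.12 (cv2) and the standard library are available. Lean on these libraries where they do the work, as an engineer would, in place of code of your own. Each camera call takes 0.05 s, during which the arm holds its last target.

### The job

The feed scoop with the red bow handle has fallen into the narrow gap between the crate and the boards. Take the hooked rod off its rack, fish the scoop out by its bow with it and stand it upright, flat on the floor of the blue tray, without dropping it or touching it with the gripper or arm; then unhook the rod and lay it back in both saddles of its rack, hook pointing the same way as before. Leave the tins and the white pot where they are.

Things in the scene. Friction and masses are not known exactly. Their poses are not given: they have to be found in the camera images.
- gap_floor (a point): Centre of the gap's floor (the table) in the fixed wooden crate unit. The gap is a slot open only at the top: 220 long (x), 68 wide (y), 130 deep. 20 thick boards close it at +y and both x ends; at -y is the crate, 85 wide, full of jars. The unit is 260 long, 130 high. Axes: x along the gap, y away from the crate, z up.
- scoop: Loose steel feed scoop, about 0.15 kg; origin: centre of its underside; x along it (nearly along the gap at the start, anywhere in it), y across, z up. A flat-bottomed open trough 116 long, 52 wide, walls 3 thick and 24 high at the sides and the -x end; the +x end has only an 8 high sill. It hangs level by its bow's peak.
- scoop_bow (a point): Peak of the scoop's red bow, on the bar's axis, 61 above the scoop's bottom; axes as the scoop's. The bow, a 10 thick round bar, arches across the trough (y-z plane) at mid-length: legs from y +-23 at the walls to y +-20 (7 below the peak), then sloping up to the peak. Under the peak it is free from 5 to 58 below this point.
- rod_handle (a point): Centre of the orange bar handle of the loose hooked rod (about 0.18 kg): 130 long (x), 22 wide (y), 24 high (z). From the middle of its underside an 8 thick straight steel shaft goes down, to 137 below this point, then bends to +x into the hook. x: the way the hook points, z up.
- rod_hook (a point): The hook's bed: the axis of the 8 thick bar at its lowest point, 16 to +x of the shaft's axis and 141 below the handle's centre. The foot reaches 32 to +x of the shaft, dipping 4 in its middle, and ends in an upturned tip with its axis 34 to +x of the shaft, reaching 20 above the bed's axis.
- rack_rest (a point): Where the centre of the rod's handle lies when it rests in the fixed dark wood rack, 167 above the table. Handle along x, hook to +x. Two posts 12 thick, centred at x = +-53, carry it on saddles 12 below this point, with cheeks 32 apart in y that rise to 2 above it; shaft and hook hang free between the posts. Base 150 x 90 x 10.
- tray_in (a point): Centre of the inner floor (5 above the table) of the fixed blue plastic tray, 210 long (x), 160 wide (y), 35 high outside, walls 5 thick.
- tin_a_mid (a point): Centre of a food tin with red side and brass-coloured top, 80 across, 34 high, loose, standing. Bystander.
- tin_b_mid (a point): Centre of a food tin with green side and brass-coloured top, 80 across, 34 high, loose, standing. Bystander.
- pot_mid (a point): Axis of a white enamel pot with its lid, at half of its body height: 150 across (about 200 over its two side handles), 133 high with the lid's handle, loose, standing. Bystander.

How it is judged:
By the outcome, as a careful person would: the job done as asked, in the order asked, and still so for the second after the job is handed in, with the robot touching nothing.
It also fails if it takes over 67 s, if anything falls off the work surface, if the arm or the gripper's body presses on something with over 40 N, if the wrist force passes 120 N, or if a joint passes its speed limit or range.

## Working session

There is one attempt and no reset: what is moved stays moved. The work goes in short steps, Python scripts to look and compute and a shell command to move; the robot and the scene stay as the last step left them, time stands still between calls to the robot, and variables do not carry over. Pictures are saved under pics/ and viewed, and the job is handed in when it is done.

```bash
ls; mkdir -p pics
python3 - <<'E'
from plant import *
import cv2
s=get_state(); print({k:(v if not hasattr(v,'__len__') else [round(float(x),4) for x in v]) for k,v in s.items()})
for n in ("scene","top","wrist"):
    r=read_camera(n); cv2.imwrite(f"pics/{n}0.png",r["color"][:,:,::-1]); print(n,r["vfov"],r["cx"],r["cy"],r["distortion"],r["cam_to_world"])
print(get_state()["time"])
E
```

```text
pics
{'time': 0.0, 'qpos': [-1.488, 0.2872, 1.5782, 0.0, 1.2786, -0.15], 'dq': [0.0007, -0.0003, 0.0008, 0.0002, 0.0004, -0.0003], 'joint_efforts': [-0.0, -40.5981, -29.2625, -0.0002, 0.0059, -0.0], 'eef_pos': [0.1557, -0.6562, 0.2469], 'tcp_rot': [0.9932, 0.1161, 0.0, -0.0012], 'contact_force': [-0.0043, 0.0002, 0.5971], 'wrist_torque': [0.0273, 0.0077, 0.0405], 'opening': 0.9991347207682146}
scene 47.50407757354877 256.1066117126881 176.68858477179413 [-0.05292456  0.          0.          0.          0.        ] [[-0.2449658  -0.84285962  0.47914446  1.18037883]
 [ 0.96953098 -0.21234835  0.1221387   0.12458925]
 [-0.00120024  0.4944652   0.8691966   1.10712535]
 [ 0.          0.          0.          1.        ]]
top 52.175376117643836 254.20445606511862 195.21036932314115 [-0.13762884  0.          0.          0.          0.        ] [[-0.01027635  0.99766258 -0.06755568  0.5508946 ]
 [-0.99981144 -0.01136468 -0.0157456   0.00165503]
 [-0.01647655  0.06738114  0.99759125  1.26928518]
 [ 0.          0.          0.          1.        ]]
wrist 62.91993750138111 254.98118394712353 197.37691223683797 [-0.07230523  0.          0.          0.          0.        ] [[ 2.31779850e-01  9.31990278e-01  2.78697369e-01  2.27046058e-01]
 [-9.72767904e-01  2.22310989e-01  6.55776512e-02 -6.40468686e-01]
 [-8.39754326e-04 -2.86307433e-01  9.58137437e-01  3.72786098e-01]
 [ 0.00000000e+00  0.00000000e+00  0.00000000e+00  1.00000000e+00]]
0.15
```

View pics/scene0.png

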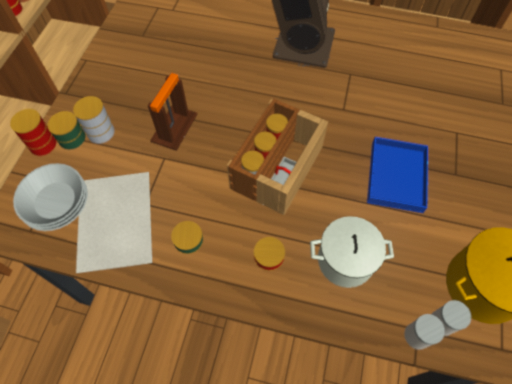

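View pics/top0.png

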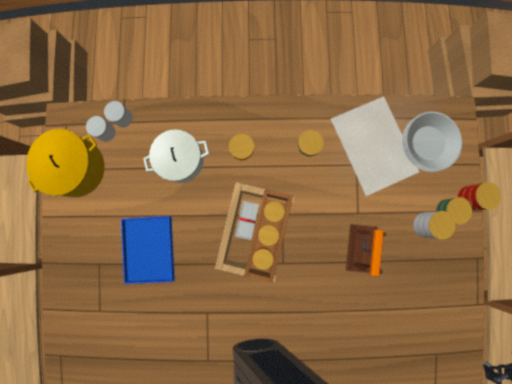

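View pics/wrist0.png

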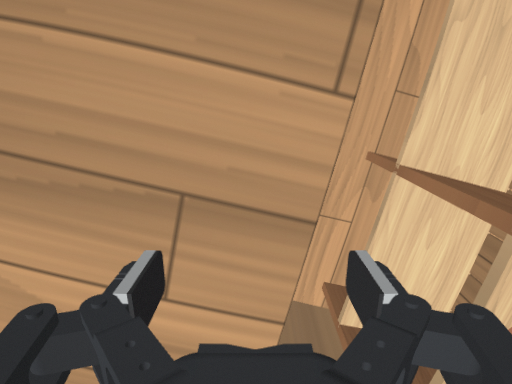

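```bash
cat > h.py <<'E'
from plant import *
import numpy as np, cv2
from scipy.spatial.transform import Rotation as R
def K(r):
    f=r["color"].shape[0]/2/np.tan(np.radians(r["vfov"])/2)
    return np.array([[f,0,r["cx"]],[0,f,r["cy"]],[0,0,1.]])
def ray(r,px):
    p=cv2.undistortPoints(np.array([[px]],float),K(r),np.array(r["distortion"]))[0,0]
    T=np.array(r["cam_to_world"]); d=T[:3,:3]@np.array([p[0],-p[1],-1.]); return T[:3,3],d/np.linalg.norm(d)
def atz(r,px,z):
    o,d=ray(r,px); return o+d*(z-o[2])/d[2]
def proj(r,P):
    T=np.array(r["cam_to_world"]); P=np.atleast_2d(P); c=(P-T[:3,3])@T[:3,:3]; c=c*np.array([1,-1,-1])
    return cv2.projectPoints(c,np.zeros(3),np.zeros(3),K(r),np.array(r["distortion"]))[0][:,0]
def tri(rays):
    A=0;b=0
    for o,d in rays:
        M=np.eye(3)-np.outer(d,d); A=A+M; b=b+M@o
    P=np.linalg.solve(A,b); return P,[float(np.linalg.norm(np.cross(P-o,d))) for o,d in rays]
E
python3 - <<'E'
from h import *
rs={n:read_camera(n) for n in ("scene","top")}
for t,z in [("gap_floor",0),("scoop",0),("scoop_bow",.061),("rod_handle",.167),("rod_hook",.026),("rack_rest",.167),("tray_in",.005),("tin_a_mid",.017),("tin_b_mid",.017),("pot_mid",.06)]:
    D={n:place_of(t,n) for n in rs}
    for n in rs:
        for d in D[n][:2]: print(t,n,np.round(d["location"],1),round(d["p"],2),np.round(atz(rs[n],d["location"],z),4))
    if D["scene"] and D["top"]:
        P,e=tri([ray(rs[n],D[n][0]["location"]) for n in rs]); print("   tri",np.round(P,4),np.round(e,4))
E
```

```text
gap_floor scene [287.6 169. ] 0.6 [0.5221 0.0527 0.    ]
gap_floor top [242.1 233.7] 0.69 [0.5127 0.0621 0.    ]
   tri [ 0.5134  0.0573 -0.0125] [0.0055 0.0055]
scoop scene [282.6 181.9] 0.66 [0.5682 0.0478 0.    ]
scoop top [251.3 222. ] 0.58 [0.5502 0.032  0.    ]
   tri [ 0.5491  0.0391 -0.0365] [0.0063 0.0063]
scoop_bow scene [285.7 165.9] 0.77 [0.5498 0.0494 0.061 ]
scoop_bow top [245.6 218.5] 0.75 [0.5611 0.048  0.061 ]
   tri [0.5607 0.049  0.0785] [0.0017 0.0017]
rod_handle scene [160.7  93.8] 0.65 [ 0.4689 -0.3313  0.167 ]
rod_handle top [376.5 251.8] 0.66 [ 0.4615 -0.3246  0.167 ]
   tri [ 0.4617 -0.3314  0.1579] [0.0041 0.0041]
rod_hook scene [170.7 128.1] 0.7 [ 0.4826 -0.322   0.026 ]
rod_hook scene [285.6 165.5] 0.22 [0.5274 0.0463 0.026 ]
rod_hook top [362.4 243.9] 0.74 [ 0.4761 -0.321   0.026 ]
rod_hook top [307.6 142.4] 0.41 [ 0.8034 -0.1522  0.026 ]
   tri [ 0.4757 -0.325   0.0155] [0.0013 0.0013]
rack_rest scene [161.6  93.6] 0.59 [ 0.4676 -0.3291  0.167 ]
rack_rest top [376.9 250.6] 0.77 [ 0.4648 -0.3258  0.167 ]
rack_rest top [244.7 218.2] 0.34 [0.5611 0.0464 0.167 ]
   tri [ 0.465  -0.3287  0.1637] [0.0019 0.0019]
tray_in scene [396.2 175.3] 0.97 [0.4681 0.3661 0.005 ]
tray_in top [146.1 250.1] 0.76 [0.4612 0.3759 0.005 ]
tray_in top [244.2 232.1] 0.2 [0.5179 0.055  0.005 ]
   tri [ 0.4614  0.373  -0.003 ] [0.0051 0.0051]
tin_a_mid scene [268.8 256.9] 0.66 [0.8046 0.0624 0.017 ]
tin_a_mid top [242.1 145.9] 0.64 [0.7962 0.059  0.017 ]
   tri [0.7992 0.0606 0.0008] [0.0009 0.0009]
tin_b_mid scene [187.4 238.7] 0.68 [ 0.8086 -0.1596  0.017 ]
tin_b_mid scene [167.2 127.5] 0.2 [ 0.4773 -0.337   0.017 ]
tin_b_mid top [306.8 146.1] 0.69 [ 0.7931 -0.1505  0.017 ]
   tri [ 0.7994 -0.1595 -0.0065] [0.0063 0.0063]
```

Run:
```python
from h import *
a=read_camera("top"); b=read_camera("scene")
np.save("cams.npy",np.array([a,b],dtype=object),allow_pickle=True)
f=lambda im,x,y,w,h:cv2.resize(im[y:y+h,x:x+w],(400,300),interpolation=cv2.INTER_CUBIC)
A,B=a["color"][:,:,::-1],b["color"][:,:,::-1]
cv2.imwrite("pics/z.png",np.vstack([np.hstack([f(A,200,175,133,100),f(A,320,205,93,70)]),np.hstack([f(B,220,95,133,100),f(B,130,65,107,80)])]))
for n,r in (("top",a),("scene",b)):
    t=trace("rod_handle",n); m=t[0]["pixels"]; 
    hsv=cv2.cvtColor(r["color"],cv2.COLOR_RGB2HSV); o=(hsv[...,0]<18)&(hsv[...,1]>200)&(hsv[...,2]>150)
    print(n,t[0]["p"],m.sum(),(m&o).sum(),o.sum())
    P=np.argwhere(cv2.dilate(m.astype(np.uint8),np.ones((9,9)))>0); P=np.array([p for p in P if o[p[0],p[1]]])[:,::-1]
    W=np.array([atz(r,p,.179)[:2] for p in P]); rc=cv2.minAreaRect(W.astype(np.float32)*1000); print(rc, W.mean(0))
```

```text
top 0.82 494 421 428
((460.68487548828125, -320.35125732421875), (26.83066177368164, 128.01416015625), 83.0106201171875) [ 0.46060883 -0.3202714 ]
scene 0.83 443 381 467
((465.753173828125, -318.0075988769531), (33.46500015258789, 139.79774475097656), 82.2997055053711) [ 0.46694048 -0.31853402]
```

View pics/z.png

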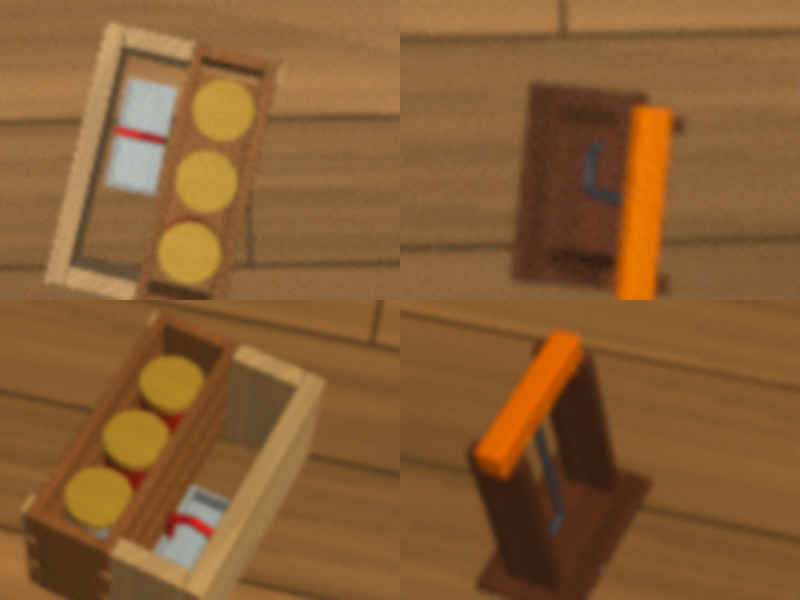

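```bash
cat >> h.py <<'E'
from scipy.optimize import minimize
def boxpts(c,yaw,dims):
    s=np.array([[i,j,k] for i in(-1,1) for j in(-1,1) for k in(-1,1)])*np.array(dims)/2
    return s@R.from_euler('z',yaw).as_matrix().T+np.array(c)
def sil(r,pts,S=8):
    p=proj(r,pts); h=cv2.convexHull(p.astype(np.float32))[:,0]
    m=np.zeros((384,512),np.uint8); cv2.fillConvexPoly(m,np.round((h)*16).astype(np.int32),255,cv2.LINE_AA,4); return m/255.
def orange(r):
    hsv=cv2.cvtColor(r["color"],cv2.COLOR_RGB2HSV); return ((hsv[...,0]<18)&(hsv[...,1]>215)&(hsv[...,2]>140)).astype(float)
def fitbox(rs,masks,x0,z,dims,zfree=False):
    def c(x):
        zz=x[3] if zfree else z
        return sum(np.abs(sil(r,boxpts([x[0],x[1],zz],x[2],dims))-m).sum() for r,m in zip(rs,masks))
    n=len(x0); sim=[np.array(x0)]+[np.array(x0)+np.eye(n)[i]*[.01,.01,.1,.01][i] for i in range(n)]
    q=minimize(c,x0,method='Nelder-Mead',options=dict(initial_simplex=sim,xatol=1e-4,fatol=.01,maxiter=600)); return q.x,q.fun,sum(m.sum() for m in masks)
E
python3 - <<'E'
from h import *
a,b=np.load("cams.npy",allow_pickle=True)
d=(.13,.022,.024)
for nm,rs in (("top",[a]),("scene",[b]),("both",[a,b])):
    ms=[orange(r) for r in rs]
    print(nm,fitbox(rs,ms,[.461,-.323,-.12],.167,d), fitbox(rs,ms,[.461,-.323,-.12,.167],0,d,True) if nm=="both" else "")
E
```

```text
top (array([ 0.46070686, -0.32381939, -0.1131642 ]), np.float64(136.57254901960783), np.float64(423.0)) 
scene (array([ 0.45737178, -0.32459691, -0.07922765]), np.float64(464.921568627451), np.float64(765.0)) 
both (array([ 0.45739407, -0.32368142, -0.08178869]), np.float64(602.7882352941177), np.float64(1188.0)) (array([ 0.45806363, -0.3241482 , -0.0712608 ,  0.16412876]), np.float64(598.6941176470588), np.float64(1188.0))
```

```bash
python3 -m crank '[[-1,0,0,-1,0,0,6.3],[-1,0,0,-1,0,0,6.3],[-1,0,0,-1,0,0,6.4],[-1,2.7,-3.6,0,0,0,0],[-1,2.7,-3.6,0,0,0,0]]' 60; python3 -m crank '[[-1,2.7,-3.6,0,0,0,0],[-1,2.7,-3.6,0,0,0,0],[-1,2.7,-3.6,0,0,0,0],[-1,2.7,-3.6,0,0,0,0],[-1,2.7,-3.6,0,0,0,0]]'; python3 -m crank '[[-1,2.7,-3.6,0,0,0,0],[-1,2.7,-3.6,0,0,0,0],[-1,2.7,-3.6,0,0,0,0],[-1,0,0,0,0,0,0]]'
cat > look.py <<'E'
from h import *
import sys,pickle
tag=sys.argv[1]; names=sys.argv[2:] or ["wrist"]
s=get_state(); print(round(s["time"],2),np.round(s["eef_pos"],4),"yaw",round(np.degrees(R.from_quat(s["tcp_rot"]).as_matrix()[[1,0],0].T @ [0,0]+np.arctan2(*R.from_quat(s["tcp_rot"]).as_matrix()[[1,0],0])),2),np.round(s["tcp_rot"],4),np.round(s["contact_force"],2),round(s["opening"],3))
d={}
for n in names:
    d[n]=read_camera(n); cv2.imwrite(f"pics/{tag}_{n}.png",d[n]["color"][:,:,::-1])
pickle.dump(dict(state=s,cams=d),open(f"{tag}.pkl","wb"))
E
python3 look.py r1
```

```text
time: 1.95
eef_pos: [0.2164, -0.5904, 0.2787]
tcp_rot: [0.999, -0.051, 0.0, 0.0]
contact_force: [0.2, -0.9, 0.2]
opening: 1.002
time: 2.45
eef_pos: [0.3697, -0.4232, 0.2786]
tcp_rot: [0.999, -0.05, 0.0, 0.0]
contact_force: [0.8, 0.4, 0.8]
opening: 1.002
time: 2.85
eef_pos: [0.4626, -0.3214, 0.2786]
tcp_rot: [0.999, -0.046, 0.001, -0.001]
contact_force: [-0.4, -0.2, 0.8]
opening: 0.999
2.85 [ 0.4626 -0.3214  0.2786] yaw -5.31 [ 9.989e-01 -4.630e-02  7.000e-04 -5.000e-04] [-0.44 -0.22  0.85] 0.999
```

View pics/r1_wrist.png

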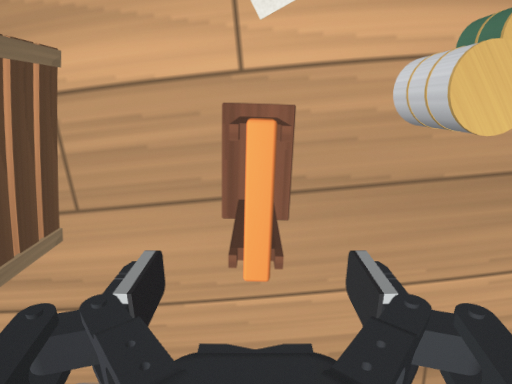

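Run:
```python
from h import *
import pickle
d=pickle.load(open("r1.pkl","rb")); r=d["cams"]["wrist"]
m=orange(r); m[:100]=0; print(m.sum())
a=np.load("cams.npy",allow_pickle=True)[0]
print(fitbox([r],[m],[.461,-.323,-.1],.167,(.13,.022,.024)))
print(fitbox([r],[m],[.461,-.323,-.1,.167],.167,(.13,.022,.024),True))
ma=orange(a)
print(fitbox([r,a],[m,ma],[.461,-.323,-.1,.167],.167,(.13,.022,.024),True))
```

```text
0.0
(array([ 0.161, -0.173, -0.3  ]), np.float64(0.0), np.float64(0.0))
(array([ 106.25158149,   95.36384021, 1292.48523529, -485.72010543]), np.float64(0.3333333333333333), np.float64(0.0))
(array([ -34.92651399,   12.9819855 , 2922.71739841, -641.27291545]), np.float64(423.5333333333333), np.float64(423.0))
```

Run:
```python
from h import *
import pickle
d=pickle.load(open("r1.pkl","rb")); r=d["cams"]["wrist"]
hsv=cv2.cvtColor(r["color"],cv2.COLOR_RGB2HSV); print(hsv[200,260],hsv[150,262],hsv[270,257])
m=((hsv[...,0]<18)&(hsv[...,1]>185)&(hsv[...,2]>170)).astype(float); m[:100]=0;m[:,:235]=0;m[:,290:]=0; m[300:]=0;print(m.sum())
D=(.13,.022,.024)
print(fitbox([r],[m],[.461,-.323,-.1],.167,D))
print(fitbox([r],[m],[.461,-.323,-.1,.167],.167,D,True))
```

```text
[ 14 168 244] [ 14 167 244] [ 14 172 243]
0.0
(array([ 0.161, -0.173, -0.3  ]), np.float64(0.0), np.float64(0.0))
(array([ 106.25158149,   95.36384021, 1292.48523529, -485.72010543]), np.float64(0.3333333333333333), np.float64(0.0))
```

Run:
```python
from h import *
import pickle
d=pickle.load(open("r1.pkl","rb")); r=d["cams"]["wrist"]
hsv=cv2.cvtColor(r["color"],cv2.COLOR_RGB2HSV)
m=((hsv[...,0]<18)&(hsv[...,1]>150)&(hsv[...,2]>185)).astype(float); m[:100]=0;m[:,:235]=0;m[:,290:]=0; m[300:]=0;print(m.sum())
D=(.13,.022,.024)
print(fitbox([r],[m],[.461,-.323,-.1],.167,D))
print(fitbox([r],[m],[.461,-.323,-.1,.167],.167,D,True))
```

```text
4475.0
(array([ 0.45978191, -0.32418146, -0.12824922]), np.float64(572.2862745098039), np.float64(4475.0))
(array([ 0.45797346, -0.32425743, -0.12131984,  0.15264517]), np.float64(293.5529411764706), np.float64(4475.0))
```

Run:
```python
from h import *
import pickle
d=pickle.load(open("r1.pkl","rb")); r=d["cams"]["wrist"]
im=r["color"][:,:,::-1].copy(); im=cv2.resize(im[95:300,200:320],None,fx=3,fy=3,interpolation=cv2.INTER_CUBIC)
out=[]
for x in ([.4598,-.3242,-.128,.167],[.458,-.3242,-.1213,.1526]):
    p=proj(r,boxpts([x[0],x[1],x[3]],x[2],(.13,.022,.024)))
    j=im.copy(); h=cv2.convexHull(p.astype(np.float32))[:,0]
    cv2.polylines(j,[np.round(((h-[200,95])*3+1)).astype(np.int32)],True,(255,0,0),1); out.append(j)
cv2.imwrite("pics/ov.png",cv2.resize(np.hstack(out),None,fx=.9,fy=.9))
```

```text
(no output)
```

View pics/ov.png

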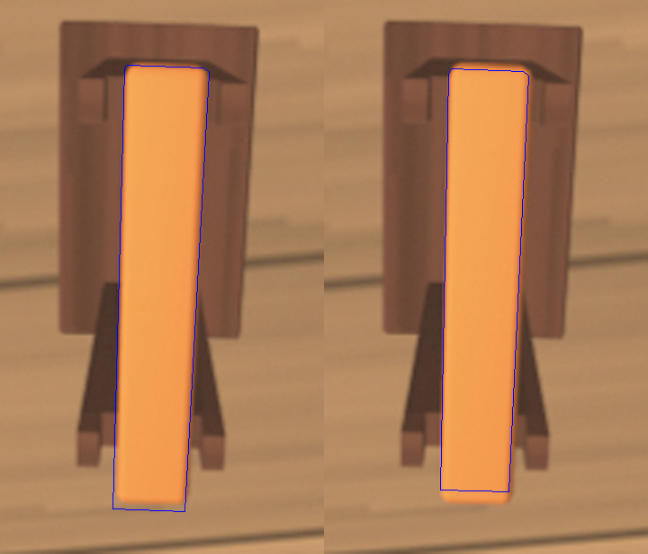

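```bash
python3 -m crank '[[-1,0,0,0,0,0,1.2],[-1,0,0,2.5,0,0,0]]'; python3 -c "
import plant; print([ (k,getattr(plant,k)) for k in dir(plant) if k[0]!='_'])"
cat > st.py <<'E'
from h import *
s=get_state(); M=R.from_quat(s["tcp_rot"]).as_matrix()
print(round(s["time"],2),np.round(s["eef_pos"],4),"yaw %.2f tilt %.2f"%(np.degrees(np.arctan2(M[1,0],M[0,0])),np.degrees(np.arccos(-M[2,2]))),np.round(s["contact_force"],2),round(s["opening"],3))
E
python3 st.py
```

```text
time: 3.1
eef_pos: [0.4608, -0.3279, 0.2574]
tcp_rot: [0.998, -0.061, 0.003, 0.003]
contact_force: [0.1, -0.3, -0.0]
opening: 0.999
[('Unreachable', <class 'plant.Unreachable'>), ('get_state', <function make.<locals>.<lambda> at 0x7fdb09040680>), ('place_of', <function make.<locals>.keyed.<locals>.call at 0x7fdb09040a40>), ('read_camera', <function make.<locals>.drawn_camera at 0x7fdb09040180>), ('sign_off', <function connect.<locals>.done at 0x7fdb08fb37e0>), ('tip_extent', 0.017), ('trace', <function make.<locals>.keyed.<locals>.call at 0x7fdb09040860>)]
3.1 [ 0.4608 -0.3279  0.2574] yaw -7.01 tilt 0.50 [ 0.07 -0.3  -0.01] 0.999
```

```bash
python3 -m crank '[[-1,0,0,3,0,0,0],[-1,0,0,1,0,0,0],[-1,0,0,0,0,0,0],[-1,0,0,0,0,0,0]]'; python3 st.py
```

```text
time: 3.5
eef_pos: [0.4599, -0.3263, 0.2144]
tcp_rot: [0.998, -0.061, 0.0, 0.0]
contact_force: [-0.8, -0.5, 0.4]
opening: 1.002
3.5 [ 0.4599 -0.3263  0.2144] yaw -6.95 tilt 0.08 [-0.82 -0.52  0.45] 1.002
```

```bash
python3 -m crank '[[-1,0.1,-0.2,2,0,0,0],[-1,0,0,2,0,0,0],[-1,0,0,0.9,0,0,0],[-1,0,0,0,0,0,0],[-1,0,0,0,0,0,0]]'; python3 look.py r2
```

```text
time: 4.0
eef_pos: [0.4617, -0.324, 0.1657]
tcp_rot: [0.998, -0.06, 0.001, 0.001]
contact_force: [0.4, 0.7, 0.5]
opening: 1.003
4.0 [ 0.4617 -0.324   0.1657] yaw -6.87 [ 9.982e-01 -5.990e-02  8.000e-04  7.000e-04] [0.37 0.75 0.54] 1.003
```

View pics/r2_wrist.png

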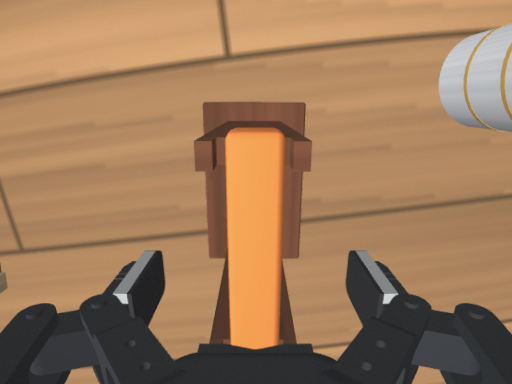

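```bash
python3 -m crank '[[1,0,0,0,0,0,0],[1,0,0,0,0,0,0],[1,0,0,0,0,0,0],[1,0,0,0,0,0,0],[1,0,0,0,0,0,0]]' 70; python3 st.py
```

```text
time: 4.55
eef_pos: [0.4614, -0.3235, 0.1647]
tcp_rot: [0.998, -0.06, 0.0, 0.0]
contact_force: [0.3, -0.5, -1.5]
opening: 0.245
4.55 [ 0.4614 -0.3235  0.1647] yaw -6.86 tilt 0.05 [ 0.34 -0.49 -1.53] 0.245
```

```bash
python3 -m crank '[[1,0,0,-1,0,0,0],[1,0,0,-2,0,0,0],[1,0,0,-4,0,0,0],[1,0,0,-4,0,0,0],[1,0,0,-4,0,0,0]]'; python3 -m crank '[[1,0,0,-2,0,0,0]]'
python3 - <<'E'
from h import *
a,b=np.load("cams.npy",allow_pickle=True)
t={n:trace("gap_floor",n) for n in ("top","scene")}
for n in t: print(n,[(x["p"],x["pixels"].sum(),x["location"]) for x in t[n][:2]])
for th in ("scoop_bow","scoop"):
  for n in ("top","scene"):
    for x in trace(th,n)[:2]: print(th,n,x["p"],x["pixels"].sum(),x["location"])
f=lambda im,x,y,w,h,s:cv2.resize(im[y:y+h,x:x+w],None,fx=s,fy=s,interpolation=cv2.INTER_CUBIC)
cv2.imwrite("pics/zt.png",f(a["color"][:,:,::-1],205,175,100,110,5)); cv2.imwrite("pics/zs.png",f(b["color"][:,:,::-1],220,90,120,130,4.5))
E
```

```text
time: 5.05
eef_pos: [0.4608, -0.3228, 0.3156]
tcp_rot: [0.998, -0.06, -0.0, -0.0]
contact_force: [0.2, 0.1, -1.7]
opening: 0.241
time: 5.15
eef_pos: [0.4618, -0.3238, 0.3393]
tcp_rot: [0.998, -0.06, 0.002, 0.002]
contact_force: [1.0, -0.2, -2.3]
opening: 0.246
top [(0.98, np.int64(3794), [262.3, 236.5])]
scene [(0.91, np.int64(6496), [274.4, 152.5]), (0.56, np.int64(540), [165.6, 95.9])]
scoop_bow top 0.64 606 [246.5, 219.2]
scoop_bow scene 0.91 379 [287.3, 169.3]
scoop_bow scene 0.29 553 [164.2, 99.5]
scoop top 0.91 594 [247.2, 221.7]
scoop scene 0.59 401 [284.9, 173.1]
```

View pics/zt.png

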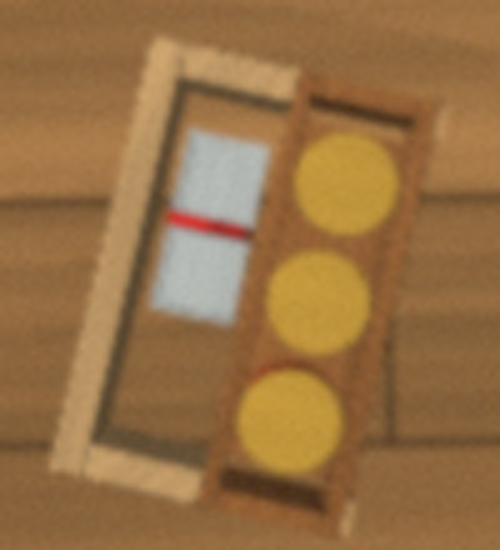

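View pics/zs.png

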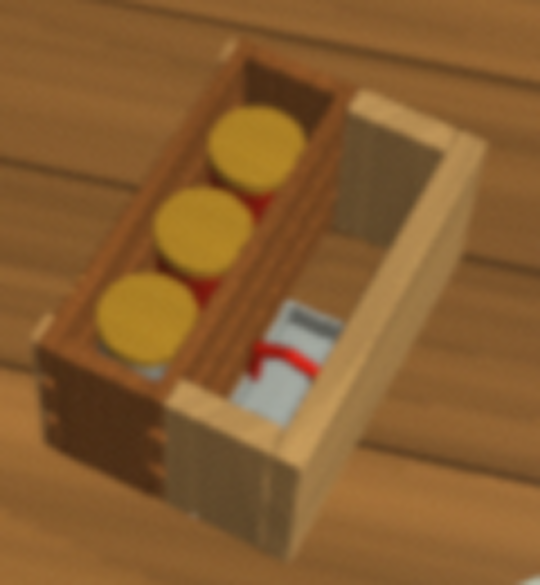

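Run:
```python
from h import *
a,b=np.load("cams.npy",allow_pickle=True)
g=lambda u,v:(u/5+205-.4,v/5+175-.4)
s=lambda u,v:(u/4.5+220-.4,v/4.5+90-.4)
C=[g(158,38),g(50,470),g(350,540),g(440,100)]
P=np.array([atz(a,c,.13) for c in C]); print(np.round(P,4)); print("len",[np.linalg.norm(P[i]-P[(i+1)%4]) for i in range(4)])
print("yaw",[np.degrees(np.arctan2(*(P[0]-P[1])[[1,0]])),np.degrees(np.arctan2(*(P[3]-P[2])[[1,0]]))])
C2=[s(490,145),s(302,470)]; Q=np.array([atz(b,c,.13) for c in C2]); print("scene +y board corners -x,+x",np.round(Q,4), np.linalg.norm(Q[0]-Q[1]), np.degrees(np.arctan2(*(Q[1]-Q[0])[[1,0]])))
# scoop
S=np.array([atz(a,g(*c),.022) for c in [(193,130),(270,145),(233,327),(150,307)]]); print(np.round(S,4)); print([np.linalg.norm(S[i]-S[(i+1)%4]) for i in range(4)],S.mean(0)); print(np.degrees(np.arctan2(*(S[0]-S[3])[[1,0]])),np.degrees(np.arctan2(*(S[1]-S[2])[[1,0]])))
print("bow top",atz(a,g(210,225),.061)); print("bow scene",atz(b,s(285,352),.061))
P_,e=tri([ray(a,g(210,225)),ray(b,s(285,352))]); print(P_,e)
# gap inner corners at top view z=.13: inner face of +y board
for c in [(182,82),(100,440)]: print(atz(a,g(*c),.13))
```

```text
[[ 0.6668  0.0719  0.13  ]
 [ 0.4161  0.1366  0.13  ]
 [ 0.3745 -0.0367  0.13  ]
 [ 0.6286 -0.0922  0.13  ]]
len [np.float64(0.2588514645478032), np.float64(0.17824168751991407), np.float64(0.26007800378080925), np.float64(0.1684438438972568)]
yaw [np.float64(-14.492288909435542), np.float64(-12.328119963571345)]
scene +y board corners -x,+x [[0.4223 0.1395 0.13  ]
 [0.6717 0.0744 0.13  ]] 0.2576963829636182 -14.630607255904353
[[0.6185 0.0566 0.022 ]
 [0.6084 0.0076 0.022 ]
 [0.4932 0.0323 0.022 ]
 [0.5063 0.0849 0.022 ]]
[np.float64(0.05000668877896572), np.float64(0.11788705385369873), np.float64(0.05420032009135369), np.float64(0.11576969964113246)] [0.5566065  0.04536629 0.022     ]
-14.159445291870997 -12.097832834332442
bow top [0.5577319  0.04491237 0.061     ]
bow scene [0.55780593 0.04322217 0.061     ]
[0.5578847  0.04407451 0.06142195] [0.00083677480882993, 0.000836774808829994]
[0.64079166 0.05802545 0.13      ]
[0.43339162 0.10740431 0.13      ]
```

```bash
python3 -m crank '[[1,0,0,0,0,0,6.4],[1,-0.4,-3,0,0,0,0],[1,-0.4,-4.5,0,0,0,0],[1,-0.5,-4.5,0,0,0,0],[1,-0.5,-4.5,0,0,0,0]]'; python3 -m crank '[[1,-0.5,-4.5,0,0,0,0],[1,-0.5,-4.5,0,0,0,0],[1,-0.5,-4.5,0,0,0,0],[1,-0.4,-4.5,0,0,0,0],[1,-0.3,-3.5,0,0,0,0]]';  python3 -m crank '[[1,0,0,0,0,0,0],[1,0,0,0,0,0,0],[1,0,0,0,0,0,0]]'; python3 look.py r3 wrist top scene
```

```text
time: 5.95
eef_pos: [0.4807, -0.1567, 0.3316]
tcp_rot: [0.993, -0.116, -0.002, -0.001]
contact_force: [0.3, 0.6, -1.9]
opening: 0.246
time: 6.45
eef_pos: [0.5084, 0.0583, 0.3318]
tcp_rot: [0.993, -0.115, -0.002, -0.0]
contact_force: [0.2, 1.2, -1.7]
opening: 0.246
time: 6.75
eef_pos: [0.509, 0.055, 0.3329]
tcp_rot: [0.993, -0.116, -0.001, 0.0]
contact_force: [0.1, 0.7, -2.0]
opening: 0.245
6.75 [0.509  0.055  0.3329] yaw -13.3 [ 9.933e-01 -1.158e-01 -1.200e-03  3.000e-04] [ 0.13  0.68 -2.04] 0.245
```

View pics/r3_wrist.png

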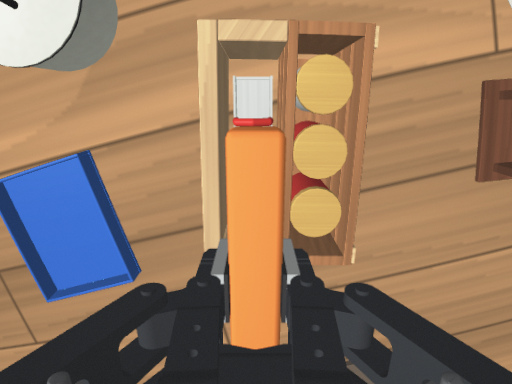

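View pics/r3_scene.png

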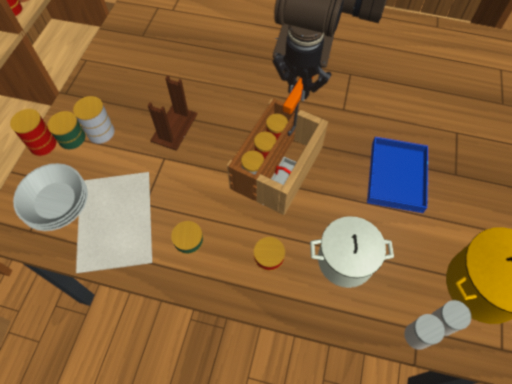

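View pics/r3_top.png

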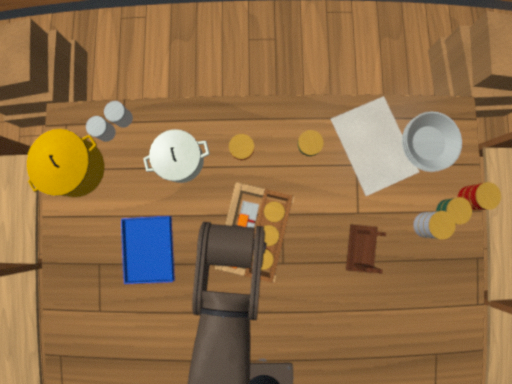

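Run:
```python
from h import *
import pickle
d=pickle.load(open("r3.pkl","rb")); r=d["cams"]["wrist"]; s=d["state"]
p=np.array(s["eef_pos"]); M=R.from_quat(s["tcp_rot"]).as_matrix()
hsv=cv2.cvtColor(r["color"],cv2.COLOR_RGB2HSV)
m=(((hsv[...,0]<6)|(hsv[...,0]>174))&(hsv[...,1]>170)&(hsv[...,2]>90)); m[:110]=0;m[130:]=0;m[:,:225]=0;m[:,280:]=0
y,x=np.nonzero(m); print("red",x.min(),x.max(),y.min(),y.max(),x.mean(),y.mean())
B=atz(r,[(x.min()+x.max())/2,121.5],.061); print("bow wrist",B)
# gap walls at z .13 rows 121: left inner edge ~? 
for px in [(229,50),(217,240)]: print(atz(r,px,.13))
# handle end: predicted handle center p-2mm*z
hc=p-M[:,2]*.002
for off in (-.004,0,.004):
    c=hc+M[:,0]*off
    q=np.array([[.065,sy*.011,-.012] for sy in(-1,1)])@M.T+c  # top edge corners (tool z down => -z is up)
    print(off,np.round(proj(r,q),1))
b=d["cams"]["scene"]; im=b["color"][:,:,::-1]
cv2.imwrite("pics/zs3.png",cv2.resize(im[60:210,230:340],None,fx=4,fy=4,interpolation=cv2.INTER_CUBIC))
w=r["color"][:,:,::-1]; cv2.imwrite("pics/zw3.png",cv2.resize(w[60:200,190:330],None,fx=4,fy=4,interpolation=cv2.INTER_CUBIC))
sh=hc+M[:,0]*0; print("pred hook scene",proj(b,[hc+M[:,2]*.141+M[:,0]*.016, hc+M[:,2]*.13,hc+M[:,2]*.121+M[:,0]*.034]))
```

```text
red 233 272 118 125 253.4075630252101 121.8781512605042
bow wrist [0.56012795 0.04460904 0.061     ]
[0.63562604 0.04977218 0.13      ]
[0.44466422 0.1133367  0.13      ]
-0.004 [[221.4 140.8]
 [283.6 140.8]]
0 [[221.1 129.3]
 [283.9 129.3]]
0.004 [[220.8 117.6]
 [284.2 117.7]]
pred hook scene [[291.53067407 131.01443304]
 [294.48472522 123.96905168]
 [289.02323486 131.57586789]]
```

View pics/zs3.png

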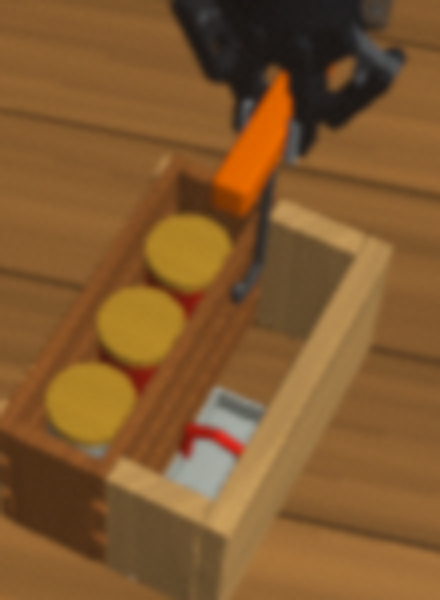

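View pics/zw3.png

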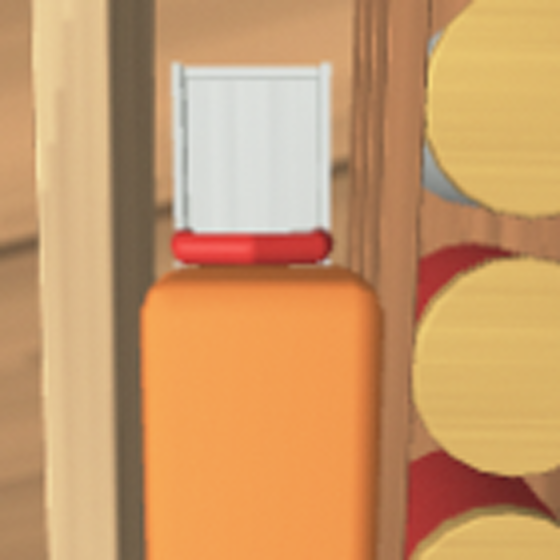

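```bash
python3 -m crank '[[1,0,0,2,0,0,0],[1,0,0,3,0,0,0],[1,0,0,3,0,0,0],[1,0,0,2,0,0,0],[1,0,0,0,0,0,0]]'; python3 -m crank '[[1,0,0,2,0,0,0],[1,0,0,2,0,0,0],[1,0,0,1.5,0,0,0],[1,0,0,0.9,0,0,0],[1,0,0,0,0,0,0]]'; python3 look.py r4 wrist scene top
```

```text
time: 7.4
eef_pos: [0.5072, 0.055, 0.2304]
tcp_rot: [0.993, -0.116, -0.004, 0.0]
contact_force: [-1.8, -0.5, -2.3]
opening: 0.251
time: 7.9
eef_pos: [0.509, 0.0556, 0.1695]
tcp_rot: [0.993, -0.116, -0.001, 0.0]
contact_force: [0.4, 0.2, -1.2]
opening: 0.244
7.9 [0.509  0.0556 0.1695] yaw -13.29 [ 0.9933 -0.1157 -0.001   0.    ] [ 0.41  0.21 -1.19] 0.244
```

View pics/r4_wrist.png

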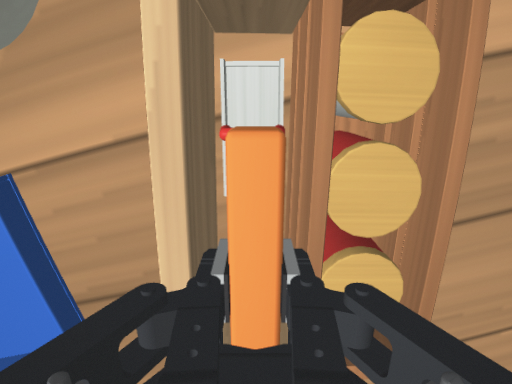

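Run:
```python
from h import *
import pickle
d=pickle.load(open("r4.pkl","rb"))
A=d["cams"]["scene"]["color"][:,:,::-1]; cv2.imwrite("pics/zs4.png",cv2.resize(A[90:210,240:340],None,fx=5,fy=5,interpolation=cv2.INTER_CUBIC))
r=d["cams"]["wrist"]; print(atz(r,(252.5,132),.058))
```

```text
[0.56097377 0.04408846 0.058     ]
```

View pics/zs4.png

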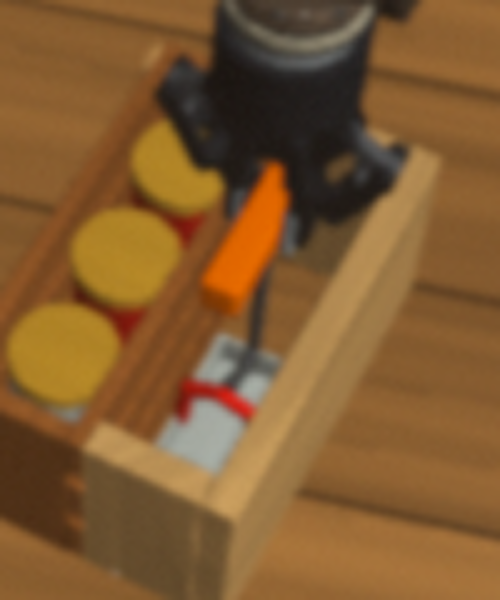

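```bash
python3 -m crank '[[1,0.7,0,0,0,0,0],[1,0.9,0,0,0,0,0],[1,1.0,0,0,0,0,0],[1,0.8,0,0,0,0,0],[1,0,0,0,0,0,0]]'; python3 look.py r5 wrist scene
python3 - <<'E'
from h import *
import pickle
d=pickle.load(open("r5.pkl","rb"))
A=d["cams"]["scene"]["color"][:,:,::-1]; B=d["cams"]["wrist"]["color"][:,:,::-1]
cv2.imwrite("pics/z5.png",np.hstack([cv2.resize(A[90:210,240:340],None,fx=4,fy=4,interpolation=cv2.INTER_CUBIC),cv2.resize(B[40:280,180:330],(300,480))]))
E
```

```text
time: 8.55
eef_pos: [0.5439, 0.0475, 0.1705]
tcp_rot: [0.993, -0.116, 0.0, 0.0]
contact_force: [-0.2, -0.9, -1.9]
opening: 0.246
8.55 [0.5439 0.0475 0.1705] yaw -13.29 [ 9.933e-01 -1.157e-01  4.000e-04  0.000e+00] [-0.23 -0.88 -1.9 ] 0.246
```

View pics/z5.png

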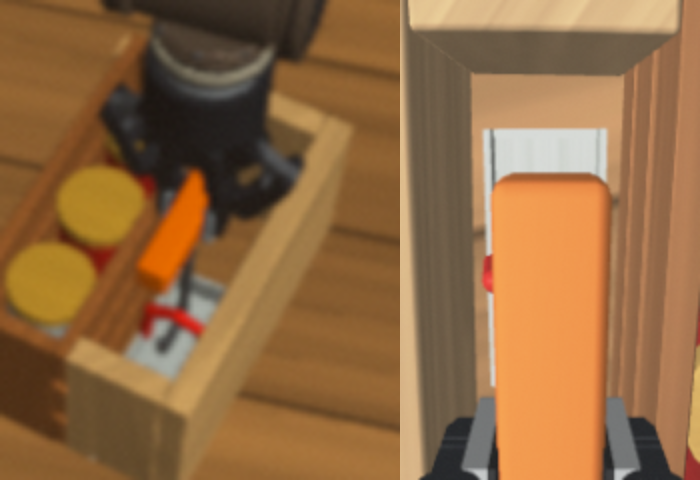

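```bash
python3 -m crank '[[1,0,0,-1,0,0,0],[1,0,0,-0.6,0,0,0],[1,0,0,-0.6,0,0,0],[1,0,0,-0.6,0,0,0],[1,0,0,-0.6,0,0,0]]'; python3 -m crank '[[1,0,0,-1,0,0,0],[1,0,0,-1.0,0,0,0],[1,0,0,-0.5,0,0,0],[1,0,0,0,0,0,0]]'; python3 look.py r6 wrist scene
python3 - <<'E'
from h import *
import pickle
d=pickle.load(open("r6.pkl","rb"))
A=d["cams"]["scene"]["color"][:,:,::-1]; B=d["cams"]["wrist"]["color"][:,:,::-1]
cv2.imwrite("pics/z6.png",np.hstack([cv2.resize(A[90:210,240:340],None,fx=4,fy=4,interpolation=cv2.INTER_CUBIC),cv2.resize(B[40:280,180:330],(300,480))]))
E
```

```text
time: 9.15
eef_pos: [0.5423, 0.048, 0.2048]
tcp_rot: [0.993, -0.115, -0.0, 0.0]
contact_force: [0.2, -0.4, -2.7]
opening: 0.242
time: 9.55
eef_pos: [0.5432, 0.0479, 0.2309]
tcp_rot: [0.993, -0.115, 0.001, -0.0]
contact_force: [0.2, 0.8, -3.8]
opening: 0.249
9.55 [0.5432 0.0479 0.2309] yaw -13.26 [ 0.9933 -0.1155  0.0013 -0.    ] [ 0.19  0.77 -3.83] 0.249
```

View pics/z6.png

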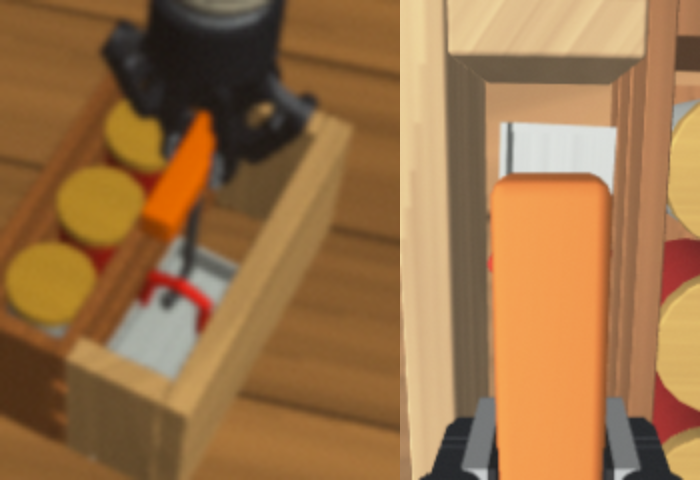

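```bash
python3 -m crank '[[1,0,-0.1,-0.8,0,0,0],[1,0,-0.1,-1,0,0,0],[1,0,-0.1,-1,0,0,0],[1,0,0,-1,0,0,0],[1,0,0,-1,0,0,0]]';python3 look.py r7 wrist scene
python3 - <<'E'
from h import *
import pickle
d=pickle.load(open("r7.pkl","rb"))
A=d["cams"]["scene"]["color"][:,:,::-1]; B=d["cams"]["wrist"]["color"][:,:,::-1]
cv2.imwrite("pics/z7.png",np.hstack([cv2.resize(A[90:210,240:340],None,fx=4,fy=4,interpolation=cv2.INTER_CUBIC),cv2.resize(B[40:280,180:330],(300,480))]))
E
```

```text
time: 10.15
eef_pos: [0.5435, 0.0509, 0.2787]
tcp_rot: [0.993, -0.115, 0.001, -0.0]
contact_force: [0.6, 0.9, -3.4]
opening: 0.245
10.15 [0.5435 0.0509 0.2787] yaw -13.26 [ 9.933e-01 -1.154e-01  6.000e-04 -0.000e+00] [ 0.65  0.88 -3.39] 0.245
```

View pics/z7.png

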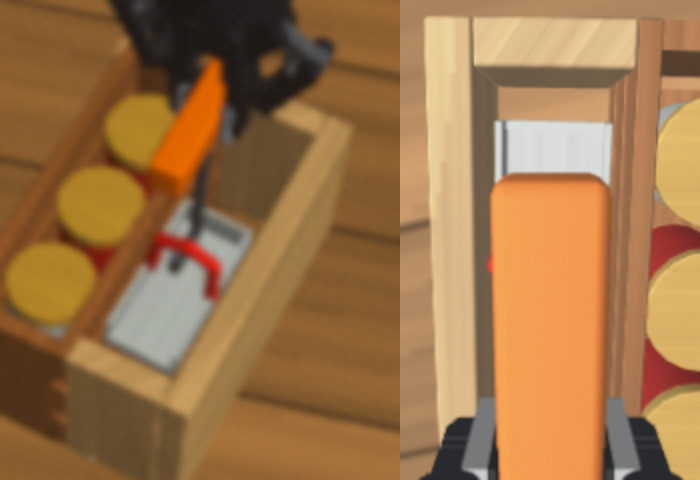

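```bash
python3 -m crank '[[1,0,0,-1.2,0,0,0],[1,0,0,-1.5,0,0,0],[1,0,0,-1.5,0,0,0],[1,0,0,-1.5,0,0,0],[1,0,0,-1.5,0,0,0]]'; python3 -m crank '[[1,0,0,-0.8,0,0,0],[1,0,0,0,0,0,0]]'; python3 look.py r8 wrist scene
python3 - <<'E'
from h import *
import pickle
d=pickle.load(open("r8.pkl","rb"))
A=d["cams"]["scene"]["color"][:,:,::-1]; B=d["cams"]["wrist"]["color"][:,:,::-1]
cv2.imwrite("pics/z8.png",np.hstack([cv2.resize(A[60:180,240:340],None,fx=4,fy=4,interpolation=cv2.INTER_CUBIC),cv2.resize(B[40:280,180:330],(300,480))]))
a,b=np.load("cams.npy",allow_pickle=True)
for n,r in (("top",a),("scene",b)):
    hsv=cv2.cvtColor(r["color"],cv2.COLOR_RGB2HSV); m=((hsv[...,0]>105)&(hsv[...,0]<130)&(hsv[...,1]>180)&(hsv[...,2]>60)).astype(np.uint8)
    k,l,st,ce=cv2.connectedComponentsWithStats(m); i=1+np.argmax(st[1:,4]); m=(l==i)
    print(n,m.sum(),fitbox([r],[m.astype(float)],[.46,.373,.0],.0175,(.21,.16,.035)))
E
```

```text
time: 10.75
eef_pos: [0.5434, 0.0508, 0.3512]
tcp_rot: [0.993, -0.115, 0.001, -0.0]
contact_force: [1.2, 0.2, -3.6]
opening: 0.245
time: 10.95
eef_pos: [0.5438, 0.0508, 0.3596]
tcp_rot: [0.993, -0.115, 0.002, -0.0]
contact_force: [-0.2, -0.0, -2.5]
opening: 0.248
10.95 [0.5438 0.0508 0.3596] yaw -13.26 [ 9.933e-01 -1.155e-01  1.800e-03 -1.000e-04] [-0.22 -0.01 -2.45] 0.248
top 3081 (array([0.46494966, 0.3719207 , 0.03059583]), np.float64(457.6745098039215), np.float64(3081.0))
scene 3636 (array([ 0.465109  ,  0.36849125, -0.00053059]), np.float64(480.72549019607845), np.float64(3636.0))
```

View pics/z8.png

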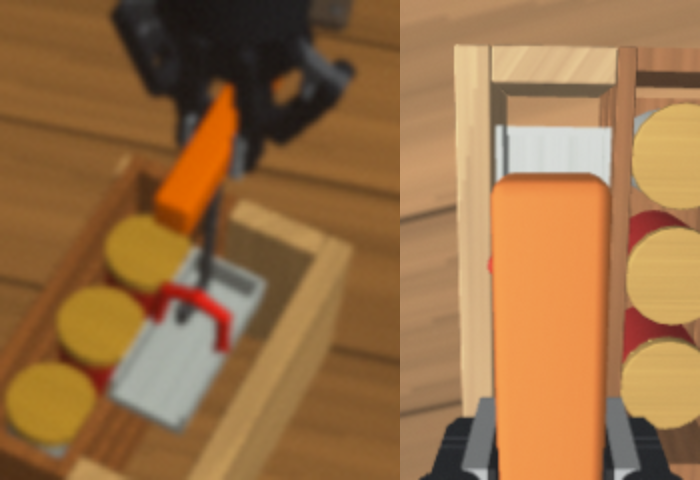

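View pics/r8_wrist.png

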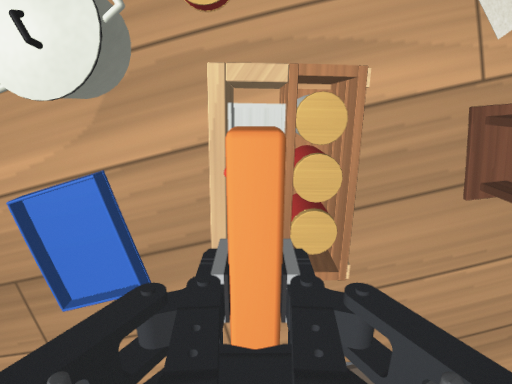

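```bash
python3 -m crank '[[1,-0.4,-0.7,0,0,0,0],[1,-0.8,-1.4,0,0,0,0],[1,-1.2,-2.1,0,0,0,0],[1,-1.5,-2.6,0,0,0,0],[1,-1.5,-2.6,0,0,0,0]]'; python3 -m crank '[[1,-1.5,-2.6,0,0,0,0],[1,-1.5,-2.6,0,0,0,0],[1,-1.5,-2.6,0,0,0,0],[1,-1.5,-2.6,0,0,0,0],[1,-1.5,-2.6,0,0,0,0]]'; python3 -m crank '[[1,-1.5,-2.6,0,0,0,0],[1,-1.2,-2.1,0,0,0,0],[1,-0.8,-1.4,0,0,0,0],[1,-0.3,-0.7,0,0,0,0],[1,0,0,0,0,0,0]]';  python3 look.py r9 wrist scene top
```

```text
time: 11.55
eef_pos: [0.5111, 0.1567, 0.3567]
tcp_rot: [0.993, -0.115, -0.001, -0.0]
contact_force: [-0.3, -0.2, -3.8]
opening: 0.242
time: 12.05
eef_pos: [0.4674, 0.3007, 0.3567]
tcp_rot: [0.993, -0.115, -0.001, -0.0]
contact_force: [0.3, 0.2, -3.6]
opening: 0.247
time: 12.55
eef_pos: [0.4471, 0.3741, 0.357]
tcp_rot: [0.993, -0.115, -0.0, 0.0]
contact_force: [-0.4, -0.3, -2.8]
opening: 0.248
12.55 [0.4471 0.3741 0.357 ] yaw -13.18 [ 9.934e-01 -1.148e-01 -2.000e-04  3.000e-04] [-0.41 -0.26 -2.82] 0.248
```

View pics/r9_wrist.png

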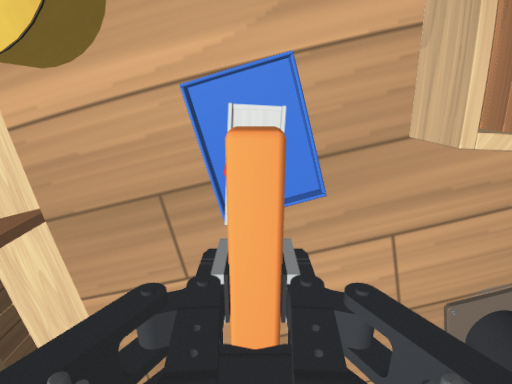

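View pics/r9_scene.png

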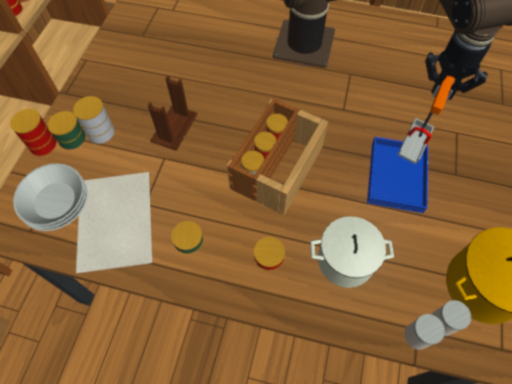

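Run:
```python
from h import *
import pickle
d=pickle.load(open("r9.pkl","rb")); r=d["cams"]["wrist"]
Q=[atz(r,p,.035) for p in [(182,86),(293,52),(325,193)]]; print(np.round(Q,4),(Q[0]+Q[2])/2,np.linalg.norm(Q[0]-Q[1]),np.linalg.norm(Q[2]-Q[1]))
a=np.load("cams.npy",allow_pickle=True)[0]
C=[atz(a,p,.035) for p in [(122,217),(172,215.5),(174,281),(124,284)]]; print(np.round(C,4),np.mean(C,0))
```

```text
[[0.5648 0.4472 0.035 ]
 [0.5728 0.2914 0.035 ]
 [0.371  0.2833 0.035 ]] [0.46789456 0.36523948 0.035     ] 0.15595979554469877 0.2020120232158752
[[0.5691 0.4469 0.035 ]
 [0.5729 0.2829 0.035 ]
 [0.3657 0.2773 0.035 ]
 [0.3546 0.4405 0.035 ]] [0.46558536 0.36189907 0.035     ]
```

```bash
python3 -m crank '[[1,0,-0.1,1,0,0,0],[1,0,0.2,1.5,0,0,0],[1,0,0.2,2,0,0,0],[1,0,0,2,0,0,0],[1,0,0,2,0,0,0]]'; python3 -m crank '[[1,0,0,2,0,0,0],[1,0,0,1.5,0,0,0],[1,0,0,1,0,0,0],[1,0,0,0.6,0,0,0],[1,0,0,0,0,0,0]]'; python3 -m crank '[[1,0,0,0.5,0,0,0],[1,0,0,0.5,0,0,0],[1,0,0,0.5,0,0,0],[1,0,0,0.5,0,0,0],[1,0,0,0.5,0,0,0]]'; python3 look.py r10 wrist scene
python3 - <<'E'
from h import *
import pickle
d=pickle.load(open("r10.pkl","rb"))
A=d["cams"]["scene"]["color"][:,:,::-1]; B=d["cams"]["wrist"]["color"][:,:,::-1]
cv2.imwrite("pics/z10.png",np.hstack([cv2.resize(A[100:220,350:450],None,fx=4,fy=4,interpolation=cv2.INTER_CUBIC),cv2.resize(B[40:280,180:330],(300,480))]))
E
```

```text
time: 13.2
eef_pos: [0.4465, 0.3694, 0.2698]
tcp_rot: [0.993, -0.116, -0.001, 0.001]
contact_force: [-0.2, -0.3, -4.5]
opening: 0.246
time: 13.7
eef_pos: [0.4467, 0.3702, 0.2204]
tcp_rot: [0.993, -0.116, -0.001, 0.0]
contact_force: [-0.4, 0.2, -3.0]
opening: 0.245
time: 14.2
eef_pos: [0.4469, 0.3704, 0.1959]
tcp_rot: [0.993, -0.115, -0.0, 0.0]
contact_force: [-1.1, -1.3, -3.0]
opening: 0.245
14.2 [0.4469 0.3704 0.1959] yaw -13.26 [ 9.933e-01 -1.154e-01 -1.000e-04  1.000e-04] [-1.06 -1.31 -3.01] 0.245
```

View pics/z10.png

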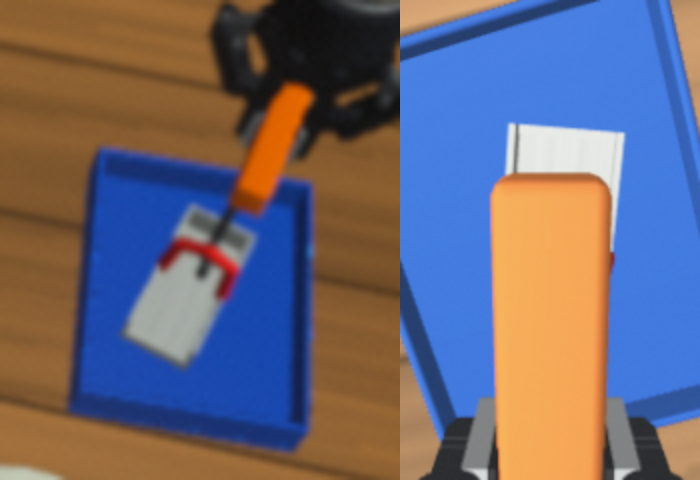

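```bash
python3 -m crank '[[1,0,0,0.4,0,0,0],[1,0,0,0.5,0,0,0],[1,0,0,0.6,0,0,0],[1,0,0,0.7,0,0,0],[1,0,0,0,0,0,0]]'; python3 look.py r11 wrist scene
python3 - <<'E'
from h import *
import pickle
d=pickle.load(open("r11.pkl","rb"))
A=d["cams"]["scene"]["color"][:,:,::-1]; B=d["cams"]["wrist"]["color"][:,:,::-1]
cv2.imwrite("pics/z11.png",np.hstack([cv2.resize(A[100:220,350:450],None,fx=4,fy=4,interpolation=cv2.INTER_CUBIC),cv2.resize(B[40:280,180:330],(300,480))]))
E
```

```text
time: 14.8
eef_pos: [0.4462, 0.37, 0.1727]
tcp_rot: [0.993, -0.115, -0.001, 0.001]
contact_force: [-0.6, -0.1, -2.2]
opening: 0.244
14.8 [0.4462 0.37   0.1727] yaw -13.26 [ 9.933e-01 -1.155e-01 -1.100e-03  8.000e-04] [-0.64 -0.11 -2.24] 0.244
```

View pics/z11.png

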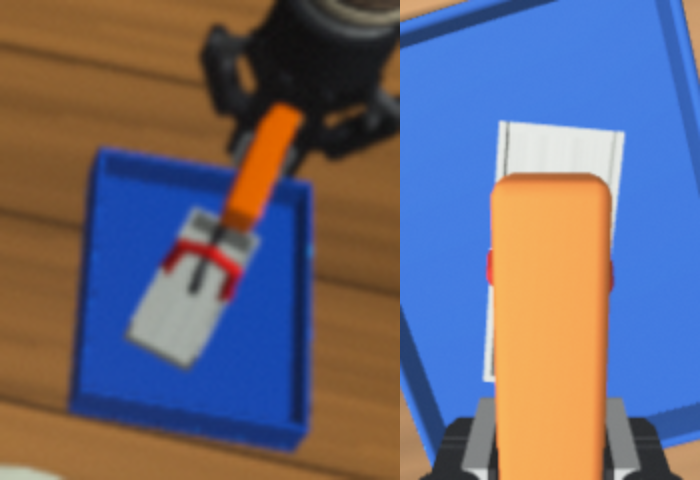

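Run:
```python
from h import *
import pickle
d=pickle.load(open("r11.pkl","rb")); r=d["cams"]["wrist"]; s=d["state"]; p=np.array(s["eef_pos"]); M=R.from_quat(s["tcp_rot"]).as_matrix()
for px,z in (((255.3,175.8),.0555),):
    B=atz(r,px,z); print(B,(B-p)@M)
d4=pickle.load(open("r5.pkl","rb"));
```

```text
[0.46390082 0.36427549 0.0555    ] [0.01879379 0.00130864 0.11716263]
```

```bash
python3 -m crank '[[1,-0.5,0,0,0,0,0],[1,-0.7,0,0,0,0,0],[1,-0.8,0,0,0,0,0],[1,-1.0,0,0,0,0,0],[1,-0.1,0,0,0,0,0]]'; python3 -m crank '[[1,0,0,0,0,0,0]]'; python3 look.py r12 wrist scene
python3 - <<'E'
from h import *
import pickle
d=pickle.load(open("r12.pkl","rb"))
A=d["cams"]["scene"]["color"][:,:,::-1]; B=d["cams"]["wrist"]["color"][:,:,::-1]
cv2.imwrite("pics/z12.png",np.hstack([cv2.resize(A[100:220,350:450],None,fx=4,fy=4,interpolation=cv2.INTER_CUBIC),cv2.resize(B[40:280,180:330],(300,480))]))
E
```

```text
time: 15.4
eef_pos: [0.4152, 0.3779, 0.1743]
tcp_rot: [0.993, -0.115, -0.0, 0.0]
contact_force: [-0.2, -0.9, -2.6]
opening: 0.245
time: 15.5
eef_pos: [0.4163, 0.3778, 0.1745]
tcp_rot: [0.993, -0.115, 0.0, -0.0]
contact_force: [0.4, -0.4, -2.5]
opening: 0.248
15.5 [0.4163 0.3778 0.1745] yaw -13.21 [ 9.934e-01 -1.150e-01  2.000e-04 -1.000e-04] [ 0.38 -0.42 -2.48] 0.248
```

View pics/z12.png

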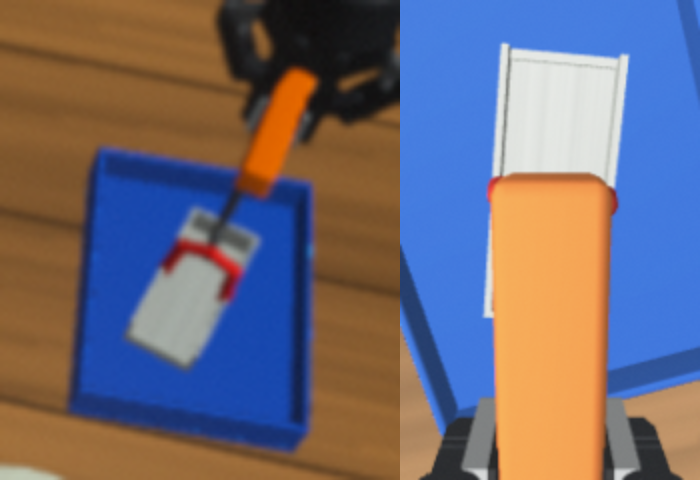

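Run:
```python
from h import *
import pickle
for t,px,z in (("r12",(255.7,137.5),.0555),("r4",(252.5,132),.0505)):
    d=pickle.load(open(t+".pkl","rb")); r=d["cams"]["wrist"]; s=d["state"]; p=np.array(s["eef_pos"]); M=R.from_quat(s["tcp_rot"]).as_matrix()
    B=atz(r,px,z); print(t,B,(B-p)@M)
```

```text
r12 [0.46330591 0.36515217 0.0555    ] [0.04865287 0.00156623 0.11897261]
r4 [0.56035484 0.04428294 0.0505    ] [ 0.05285696 -0.00084991  0.11890673]
```

```bash
python3 -m crank '[[1,-0.3,0,0,0,0,0],[1,0,0,-0.6,0,0,0],[1,0,0,-0.7,0,0,0],[1,0,0,-0.8,0,0,0],[1,0,0,-1,0,0,0]]'; python3 -m crank '[[1,0,0,-2,0,0,0],[1,0,0,-3,0,0,0],[1,0,0,-3,0,0,0],[1,0,0,-3,0,0,0],[1,0,0,-2,0,0,0]]'; python3 look.py r13 wrist scene top
python3 - <<'E'
from h import *
import pickle
d=pickle.load(open("r13.pkl","rb"))
A=d["cams"]["scene"]["color"][:,:,::-1]; B=d["cams"]["wrist"]["color"][:,:,::-1]
cv2.imwrite("pics/z13.png",np.hstack([cv2.resize(A[100:220,350:450],None,fx=4,fy=4,interpolation=cv2.INTER_CUBIC),cv2.resize(B[40:280,180:330],(300,480))]))
E
```

```text
time: 16.1
eef_pos: [0.414, 0.3782, 0.2062]
tcp_rot: [0.993, -0.116, 0.0, -0.0]
contact_force: [0.2, -0.3, -1.9]
opening: 0.243
time: 16.6
eef_pos: [0.4144, 0.3786, 0.3394]
tcp_rot: [0.993, -0.115, 0.002, -0.001]
contact_force: [-0.3, 0.9, -1.3]
opening: 0.246
16.6 [0.4144 0.3786 0.3394] yaw -13.27 [ 0.9933 -0.1155  0.0019 -0.0015] [-0.28  0.93 -1.29] 0.246
```

View pics/z13.png

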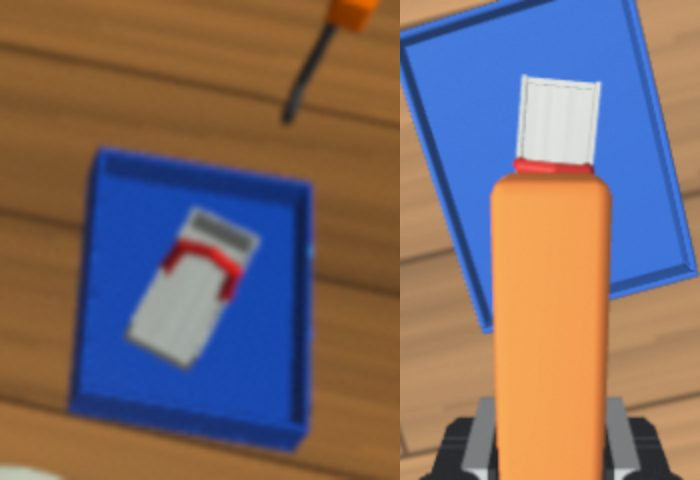

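```bash
python3 -m crank '[[1,0,0,0,0,0,-6.4],[1,1.2,2.9,0,0,0,0],[1,1.9,4.2,0,0,0,0],[1,1.9,4.2,0,0,0,0],[1,1.9,4.2,0,0,0,0]]'; python3 -m crank '[[1,1.9,4.2,0,0,0,0],[1,1.9,4.2,0,0,0,0],[1,1.9,4.2,0,0,0,0],[1,1.9,4.2,0,0,0,0],[1,0,4.5,0,0,0,0]]'; python3 -m crank '[[1,-0.2,4.5,0,0,0,0],[1,-0.2,4.5,0,0,0,0],[1,-0.3,4.5,0,0,0,0],[1,-0.3,4.5,0,0,0,0],[1,-0.3,4.5,0,0,0,0]]'; python3 st.py
```

```text
time: 17.25
eef_pos: [0.4632, 0.2145, 0.3331]
tcp_rot: [0.998, -0.059, -0.002, 0.001]
contact_force: [1.0, 0.3, -2.0]
opening: 0.246
time: 17.75
eef_pos: [0.5141, -0.0065, 0.3329]
tcp_rot: [0.998, -0.06, -0.001, -0.0]
contact_force: [-0.2, 0.8, -2.7]
opening: 0.251
time: 18.25
eef_pos: [0.4727, -0.2275, 0.3332]
tcp_rot: [0.998, -0.06, -0.001, -0.001]
contact_force: [0.4, 0.5, -3.2]
opening: 0.246
18.25 [ 0.4727 -0.2275  0.3332] yaw -6.88 tilt 0.19 [ 0.44  0.55 -3.24] 0.246
```

```bash
python3 -m crank '[[1,-0.1,4.5,0,0,0,0],[1,0,3.5,0,0,0,0],[1,0,1.8,0,0,0,0],[1,0,0,0,0,0,0],[1,0,0,0,0,0,0]]'; python3 look.py r14
```

```text
time: 18.75
eef_pos: [0.4612, -0.3226, 0.334]
tcp_rot: [0.998, -0.06, -0.001, -0.001]
contact_force: [-0.5, -0.0, -1.8]
opening: 0.248
18.75 [ 0.4612 -0.3226  0.334 ] yaw -6.87 [ 9.982e-01 -5.990e-02 -8.000e-04 -1.300e-03] [-0.47 -0.04 -1.76] 0.248
```

View pics/r14_wrist.png

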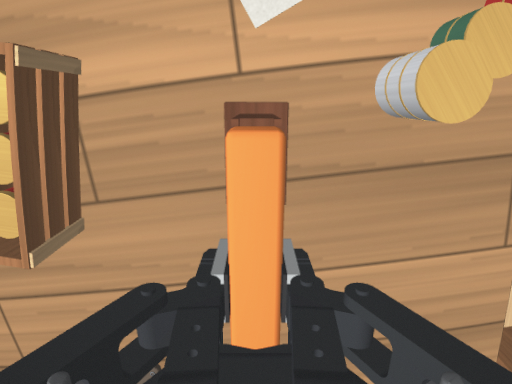

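```bash
python3 -m crank '[[1,0,0.1,2,0,0,0],[1,0,0,3,0,0,0],[1,0,0,3,0,0,0],[1,0,0,2.5,0,0,0],[1,0,0,2,0,0,0]]'; python3 -m crank '[[1,0,0,1.5,0,0,0],[1,0,0,1,0,0,0],[1,0,0,0.2,0,0,0],[1,0,0,0,0,0,0]]'; python3 look.py r15 wrist scene
```

```text
time: 19.3
eef_pos: [0.4613, -0.322, 0.2084]
tcp_rot: [0.998, -0.059, -0.001, -0.001]
contact_force: [0.4, 0.1, -1.8]
opening: 0.245
time: 19.7
eef_pos: [0.4616, -0.3243, 0.1838]
tcp_rot: [0.998, -0.06, 0.0, 0.0]
contact_force: [0.5, 0.3, -1.4]
opening: 0.248
19.7 [ 0.4616 -0.3243  0.1838] yaw -6.83 [ 9.982e-01 -5.960e-02  3.000e-04  2.000e-04] [ 0.47  0.34 -1.37] 0.248
```

View pics/r15_wrist.png

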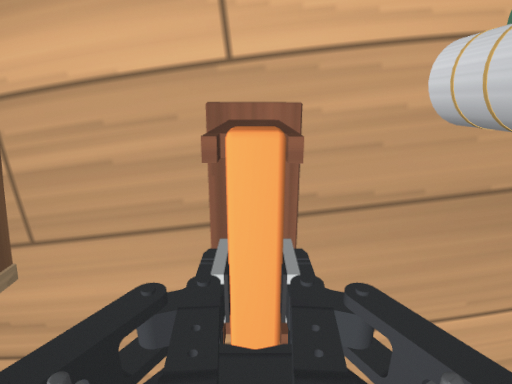

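```bash
python3 -m crank '[[1,0,0,0.5,0,0,0],[1,0,0,0.5,0,0,0],[1,0,0,0.4,0,0,0],[1,0,0,0.3,0,0,0],[1,0,0,0,0,0,0]]'; python3 look.py r16
```

```text
time: 20.3
eef_pos: [0.4609, -0.3241, 0.1654]
tcp_rot: [0.998, -0.06, -0.001, -0.001]
contact_force: [-1.1, -0.7, -1.9]
opening: 0.248
20.3 [ 0.4609 -0.3241  0.1654] yaw -6.86 [ 9.982e-01 -5.990e-02 -6.000e-04 -5.000e-04] [-1.06 -0.74 -1.87] 0.248
```

View pics/r16_wrist.png

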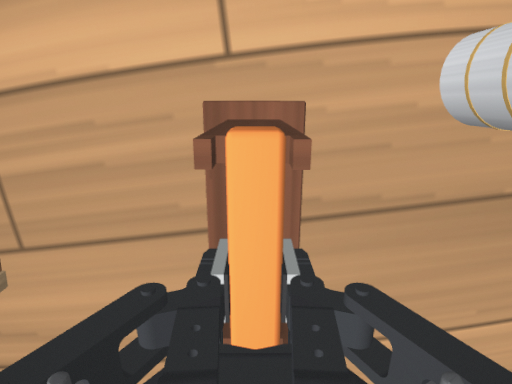

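```bash
python3 -m crank '[[1,0,0,0.1,0,0,0],[1,0,0,0,0,0,0],[1,0,0,0,0,0,0]]'; python3 st.py;  python3 -m crank '[[1,0,0,0.05,0,0,0],[1,0,0,0,0,0,0],[1,0,0,0,0,0,0]]'; python3 st.py
```

```text
time: 20.65
eef_pos: [0.4613, -0.3245, 0.1655]
tcp_rot: [0.998, -0.06, 0.0, 0.0]
contact_force: [0.4, 0.4, -1.5]
opening: 0.241
20.65 [ 0.4613 -0.3245  0.1655] yaw -6.86 tilt 0.01 [ 0.39  0.4  -1.48] 0.241
time: 20.95
eef_pos: [0.4613, -0.3244, 0.1648]
tcp_rot: [0.998, -0.06, 0.0, 0.0]
contact_force: [1.0, -1.2, -2.1]
opening: 0.247
20.95 [ 0.4613 -0.3244  0.1648] yaw -6.86 tilt 0.00 [ 0.96 -1.23 -2.12] 0.247
```

```bash
python3 -m crank '[[1,0,0,0.1,0,0,0],[1,0,0,0,0,0,0],[1,0,0,0,0,0,0]]'; python3 st.py;  python3 -m crank '[[1,0,0,0.1,0,0,0],[1,0,0,0,0,0,0],[1,0,0,0,0,0,0]]'; python3 st.py
```

```text
time: 21.25
eef_pos: [0.4613, -0.3245, 0.1647]
tcp_rot: [0.998, -0.06, 0.0, 0.0]
contact_force: [-2.7, 2.2, 3.5]
opening: 0.243
21.25 [ 0.4613 -0.3245  0.1647] yaw -6.86 tilt 0.01 [-2.74  2.23  3.52] 0.243
time: 21.55
eef_pos: [0.4613, -0.3245, 0.1647]
tcp_rot: [0.998, -0.06, -0.0, 0.0]
contact_force: [-5.0, 3.5, 7.8]
opening: 0.25
21.55 [ 0.4613 -0.3245  0.1647] yaw -6.85 tilt 0.01 [-5.03  3.5   7.81] 0.25
```

```bash
python3 -m crank '[[1,0,0,-0.15,0,0,0],[1,0,0,0,0,0,0]]'; python3 st.py; python3 -m crank '[[-0.2,0,0,0,0,0,0],[-0.5,0,0,0,0,0,0],[-0.8,0,0,0,0,0,0],[-1,0,0,0,0,0,0],[-1,0,0,0,0,0,0]]'; python3 look.py r17
```

```text
time: 21.75
eef_pos: [0.4614, -0.3246, 0.1647]
tcp_rot: [0.998, -0.06, 0.0, 0.0]
contact_force: [-1.4, 0.7, 3.4]
opening: 0.246
21.75 [ 0.4614 -0.3246  0.1647] yaw -6.86 tilt 0.05 [-1.4   0.72  3.35] 0.246
time: 22.25
eef_pos: [0.4613, -0.3245, 0.1642]
tcp_rot: [0.998, -0.06, 0.0, 0.0]
contact_force: [0.5, -0.1, 0.4]
opening: 1.003
22.25 [ 0.4613 -0.3245  0.1642] yaw -6.86 [ 0.9982 -0.0598  0.      0.    ] [ 0.53 -0.14  0.38] 1.003
```

View pics/r17_wrist.png

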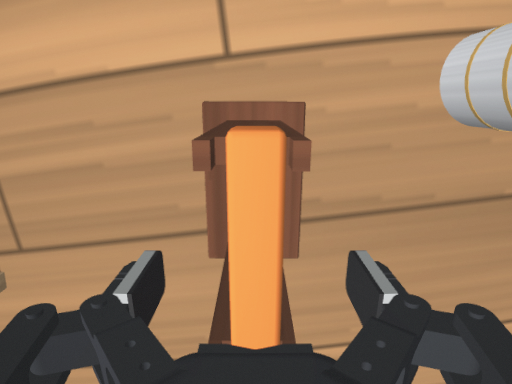

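```bash
python3 -m crank '[[-1,0,0,-1,0,0,0],[-1,0,0,-2,0,0,0],[-1,0,0,-4,0,0,0],[-1,0,0,-4,0,0,0],[-1,0,0,-4,0,0,0]]'; python3 -m crank '[[-1,0,4,0,0,0,0],[-1,0,4,0,0,0,0],[-1,0,4,0,0,0,0],[-1,0,4,0,0,0,0],[-1,0,0,0,0,0,0]]';python3 look.py r18 scene top wrist
python3 - <<'E'
from h import *
import pickle
d=pickle.load(open("r18.pkl","rb"))
A=d["cams"]["scene"]["color"][:,:,::-1]; B=d["cams"]["top"]["color"][:,:,::-1]
f=lambda im,x,y,w,h:cv2.resize(im[y:y+h,x:x+w],(400,300),interpolation=cv2.INTER_CUBIC)
cv2.imwrite("pics/z18.png",np.vstack([np.hstack([f(A,350,120,107,80),f(A,130,65,107,80)]),np.hstack([f(B,100,205,107,80),f(B,320,205,93,70)])]))
E
```

```text
time: 22.8
eef_pos: [0.4611, -0.3243, 0.3167]
tcp_rot: [0.998, -0.06, 0.0, 0.0]
contact_force: [0.9, -0.2, -0.3]
opening: 0.998
time: 23.3
eef_pos: [0.4406, -0.4874, 0.3142]
tcp_rot: [0.998, -0.062, -0.0, 0.001]
contact_force: [-0.1, -1.1, -0.5]
opening: 1.005
23.3 [ 0.4406 -0.4874  0.3142] yaw -7.11 [ 9.981e-01 -6.200e-02 -2.000e-04  7.000e-04] [-0.05 -1.09 -0.54] 1.005
```

View pics/z18.png

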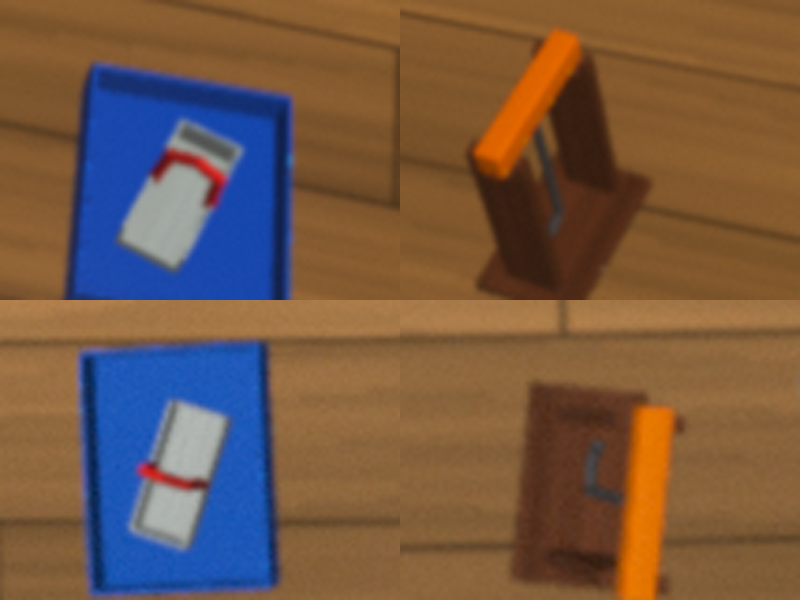

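View pics/r18_scene.png

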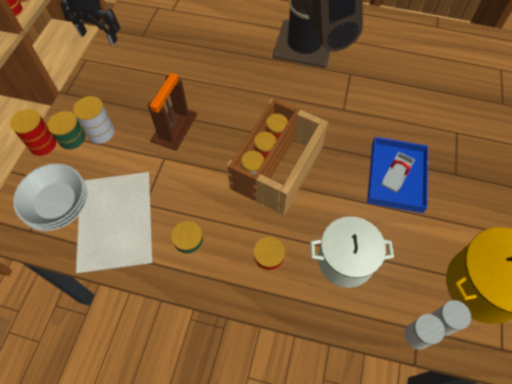

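Run:
```python
from h import *
import pickle
a,b=np.load("cams.npy",allow_pickle=True); d=pickle.load(open("r18.pkl","rb"))["cams"]
for n,r0,r1,(x,y,w,h) in (("top rod",a,d["top"],(340,215,60,70)),("scene rod",b,d["scene"],(140,65,60,90)),("scene pot/tins",b,d["scene"],(165,210,235,80))):
    D=np.abs(r0["color"][y:y+h,x:x+w].astype(int)-r1["color"][y:y+h,x:x+w]).max(2); print(n,D.mean().round(2),(D>60).sum())
print(sign_off())
```

```text
top rod 3.84 0
scene rod 1.97 0
scene pot/tins 1.29 0
the job is handed in; nothing more can be done
None
```

The scoop is standing upright and flat in the blue tray, the rod is back in both saddles of its rack with the hook pointing the same way, and the job is handed in. It took about 23 s of the 67 s allowed.

- **Scoop:** I took the rod by its handle, hooked the scoop's bow in the gap, lifted it clear and set it down near the middle of the tray. I then unhooked the rod. The gripper and arm stayed above the scoop throughout.
- **Last checks:** The final scene and top pictures show the scoop level in the tray. Before and after, the rod on its rack and the area with the tins and pot match: no pixel there changed noticeably. The robot was clear of everything.
- **What disagreed:**
  - The cameras differed by about 2 mm on the bow and up to about 5 mm on the tray centre, which was within the margins I used.
  - The scoop turned about 5° on the hook while being carried, so it lies slightly askew in the tray.
  - When I seated the rod, the downward force rose to about 8 N, and I eased off before opening the gripper.

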